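# Pry open a battery housing cover

## Robot

A 6-joint arm with a two-finger parallel gripper is mounted at the origin on the work surface. World frame = base frame: x ahead of the robot, y to its left, z up, the work surface at z = 0. Lengths are in m, angles in rad, forces in N, time in s.
With the tool pointing down it reaches from about 0.2 to 0.875 m from the base axis. Payload 3.4 kg.
Tool frame: the origin (TCP) lies between the finger pads; the fingertips stand 25 mm ahead of it and the grasp point (between the pads) lies 6 mm ahead of it (r.nose_length is the z of the fingertips in the tool frame, in m); z points along the fingers, y is the line along which they close (so a half turn about z gives the same grasp; the last joint's range is limited). The gripper opens to 94 mm and grips with 3 to 60 N. Pads are 16 mm wide; open, the fingers measure 119 mm over their backs; the gripper's body (75 mm by 177 mm) begins 78 mm behind the grasp point.
Start: joints at [-1.368, 0.276, 1.505, -0, 1.361, -0.121], TCP at [0.183, -0.545, 0.23] pointing down, gripper open.
Joint ranges: [-2.89, 2.89], [-0.75, 2.08], [0.22, 2.7], [-1.18, 4.32], [0.11, 2.71], [-2.7, 2.7]. Speed limits (rad/s): [2.57, 2.57, 3.14, 3.14, 3.14, 3.14].

## Interface

Orientations are given as a unit quaternion [w, x, y, z].
In Python, from plant import r, gripper_to, inverse_kinematics, vision, models, telemetry gives the robot as it stands. Calls block until the motion is done:
- r.move_to(position, orientation): joint-space move of the TCP to a pose.
- r.move_l(position, rot=None, vel=0.15, guard=None): straight line of the TCP; rot=None keeps the orientation; vel is the mean speed in m/s. With guard (N) it stops when the force on the tool has changed by that much, and returns True; else False.
- r.movej(angles): joint-space move.
- gripper_to(opening, f_grip=None): finger opening in m; f_grip is the grip in N (None keeps the last); returns when the fingers have stopped.
- r.hold(seconds).
- inverse_kinematics(position, orientation): joint angles nearest the present ones, or None.
- vision.snapshot(name): name is "side" or "top" or "wrist"; returns the picture (384x512x3 uint8, red, green, blue); there is no depth.
- vision.get_calibration(name): a dict with "fx", "fy", "cx", "cy" (pixels), "position" and "orientation" of the camera in the world. Camera axes: x right, y down, z forward; pixel columns grow to the right and rows downward; lengths in m; the calibration is good to about 2 mm. A picture is of the moment at which its call begins: read the wrist's pose just before it. get_calibration takes no time and is no camera call; for the wrist camera it gives the pose at the moment of the call.
A pose or a line that the arm cannot do raises r.PlanningError and nothing moves.
- r.sign_off(): hands the job in; it is judged then, once.
Trained networks look in the newest picture that a camera, given by its name, has taken for a name from the list of things; names that differ only in an ending like _2 or _b are one class to them, and where a whole thing is asked for, a point or a joint stands for the part that bears it (a point fixed in the world has none). Each returns a list of dicts, best first, with "score" (0 to 1); they miss things now and then, are a little off and sometimes report something else, mostly with a low value. They report only what shows in the picture. A call takes as long as a camera call. They do not tell look-alikes from the thing itself.
- models.boxes_of(thing, camera): "at" ([x, y, z] in m, in world coordinates, good to about 4 mm: the middle of the surface that is visible of it).
- models.regions_of(thing, camera): "pixels" (384x512 bool, what is visible of it).
- models.mark_of(thing, camera): "at" ([x, y, z] in m, in world coordinates, good to about 4 mm: a listed point, or the origin of a listed thing).
Readings, each from a call of its own:
- telemetry.current_t(): time.
- telemetry.current_joints(): joint angles.
- telemetry.current_dq(): joint speeds.
- telemetry.current_joint_efforts(): joint torques, N m.
- telemetry.current_ee_pos(): TCP position.
- telemetry.current_tool_rot(): TCP orientation.
- telemetry.current_wrist_force(): force on the tool from outside, world axes, zero at the start.
- telemetry.current_torque(): the same for the moment, N m.
- telemetry.current_opening(): finger opening in m.
- telemetry.current_finger_force(): force on a finger pad.
Only numpy, scipy, OpenCV 4.12 (cv2) and the standard library are available. Lean on these libraries where they do the work, as an engineer would, in place of code of your own. Each camera call takes 0.05 s, during which the arm holds its last target. There are 200 camera calls.

## Task

Take the flat-bladed pry tool, push its blade into the slot under the front edge of the sloping battery housing's cover and lever the cover open until it stands upright or further. Touch the cover with the tool only, never with the gripper. Then lay the pry tool flat in the shallow grey tray, let go, and leave the screwdriver, the jar and the bearing ring where they are.

Things in the scene. Friction and masses are not known exactly. Their poses are not given: they have to be found in the camera images.
- fixture: Steel fixture fixed to the bench with a battery housing whose rim and cover rise 30 degrees towards this body's +x. Housing 140 mm along the slope, 170 mm wide (y), 50 mm deep, walls 5 mm. Origin: underside of the base plate (200 x 190 x 12 mm, x -90 to 110); z up, x from the low front edge to the high hinged edge (away from the robot).
- hinge (a point): Middle of the cover's hinge line, on the housing's high far edge in the rim plane, 235 mm above the bench; 56 mm along +x of the fixture from its origin. The hinge line runs along the fixture's y; axes as the fixture's.
- slot (a point): Centre of the pry slot: opening in the low front wall under the middle of the cover's front edge, 60 mm wide (y), 10 mm high square to the slope, 161 mm above the bench. Behind it a 10 mm gap between cover and flat battery pack takes a blade far in, parallel to the cover (rising 30 degrees). Elsewhere the cover lies on the rim. Axes as the fixture's.
- cover (a joint): Angle of the hinged cover (grey plate 146 x 170 x 6 mm, 0.2 kg, no handle, overhanging the front wall by 6 mm): 0 shut (sloping 30 degrees), 0.52 level, 2.09 rad upright, 2.4 stop. A stiff hinge holds it wherever it is left; about 4 N at the front edge lifts it.
- cover_lip (a point): Middle of the front edge of the cover, on its underside, 146 mm from the hinge line; moves with the cover. Its x axis points along the cover to the hinge, z out of the cover's outer face.
- pry: Loose pry tool, 170 mm long, 0.16 kg: black flat-sided handle 95 x 22 x 30 mm (x from -70 to +25 mm, z 0 to 30 mm) and a flat steel blade 75 x 24 x 3 mm (x from 25 to 100 mm, mid-plane z = 15 mm). Origin on the handle's underside, near the centre of mass; x points to the blade tip, z up as it lies.
- pry_tip (a point): End of the pry tool's blade, mid-thickness: 100 mm ahead of the tool's origin and 15 mm above its underside.
- pry_mid (a point): Middle of the pry tool's length, 15 mm ahead of its origin and 15 mm up.
- tray: Shallow open grey tool tray fixed to the bench, 260 (x) x 140 (y) x 32 mm, walls 4 mm, floor 4 mm; origin at the centre of its underside.
- driver: Loose screwdriver: squarish black handle 100 x 26 x 26 mm (x from -90 to 10) and a thin round shaft 7 mm thick, 100 mm long, towards +x. Not needed. Leave.
- jar: Loose jar, 60 mm across, 75 mm high. Leave.
- bearing: Loose steel bearing ring, 52 mm across, 14 mm high, lying flat. Leave.
Not all that is in view belongs to the job. What is shaped like the pry but red is not meant.

How it is judged:
By the outcome, as a careful person would: the job done as asked, in the order asked, and still so for the second after the job is handed in, with the robot touching nothing.
It also fails if it takes over 58 s, if anything falls off the work surface, if the arm or the gripper's body presses on something with over 40 N, if the wrist force passes 120 N, or if a joint passes its speed limit or range.

## Working session

There is one attempt and no reset: what is moved stays moved. The work goes in short steps, each a Python script; the robot and the scene stay as the last script left them, time stands still between calls to the robot, and variables do not carry over. Pictures are saved under pics/ and viewed, at most 10 in all, crops included, and the job is handed in when it is done.

```bash
ls; mkdir -p pics; cat > h.py <<'E'
from plant import r, gripper_to, inverse_kinematics, vision, models, telemetry
import numpy as np, cv2
from scipy.spatial.transform import Rotation as R
def q(M): x=R.from_matrix(M).as_quat(); return [x[3],x[0],x[1],x[2]]
def Rm(o): return R.from_quat([o[1],o[2],o[3],o[0]]).as_matrix()
def save(n,im): cv2.imwrite('pics/'+n+'.png',im[:,:,::-1])
def ray(c,u,v):
    d=Rm(c['orientation'])@np.array([(u-c['cx'])/c['fx'],(v-c['cy'])/c['fy'],1]); return np.array(c['position']),d/np.linalg.norm(d)
def onplane(c,u,v,z):
    p,d=ray(c,u,v); return p+d*(z-p[2])/d[2]
def tri(rays):
    A=np.zeros((3,3));b=np.zeros(3)
    for p,d in rays:
        P=np.eye(3)-np.outer(d,d);A+=P;b+=P@p
    return np.linalg.solve(A,b)
def proj(c,X):
    x=Rm(c['orientation']).T@(np.array(X)-c['position']); return np.array([c['fx']*x[0]/x[2]+c['cx'],c['fy']*x[1]/x[2]+c['cy']])
E
python3 - <<'E'
from h import *
np.set_printoptions(precision=4,suppress=True)
for n in ('side','top'):
    save(n+'0',vision.snapshot(n)); c=vision.get_calibration(n); print(n,c)
    for t in ('pry','pry_tip','pry_mid','slot','hinge','cover_lip','tray','driver','fixture'):
        print(t,[(round(d['score'],2),np.round(d['at'],3)) for d in models.mark_of(t,n)])
print(telemetry.current_t())
E
```

```text
pics
side {'fx': 445.7158229551811, 'fy': 445.7158229551811, 'cx': 266.16909310312815, 'cy': 197.96535928667248, 'position': array([0.0928, 0.9082, 0.7473]), 'orientation': array([ 0.0911, -0.1712,  0.8563, -0.4787])}
pry [(0.86, array([ 0.467, -0.174, -0.   ])), (0.77, array([0.193, 0.268, 0.002])), (0.6, array([ 0.261, -0.246, -0.   ]))]
pry_tip [(0.8, array([ 0.568, -0.199,  0.015])), (0.65, array([0.253, 0.354, 0.019]))]
pry_mid [(0.87, array([ 0.486, -0.175,  0.015])), (0.71, array([0.203, 0.28 , 0.016])), (0.39, array([ 0.264, -0.262,  0.015]))]
slot [(0.58, array([0.587, 0.022, 0.159]))]
hinge [(0.94, array([ 0.701, -0.006,  0.239])), (0.57, array([ 0.49 , -0.174,  0.013]))]
cover_lip [(0.77, array([0.578, 0.022, 0.165]))]
tray [(0.94, array([0.494, 0.366, 0.001]))]
driver [(0.87, array([ 0.48 , -0.311, -0.   ]))]
fixture [(0.57, array([ 0.643,  0.008, -0.001]))]
top {'fx': 480.6736380292369, 'fy': 480.6736380292369, 'cx': 255.01161569073165, 'cy': 192.64839674844342, 'position': array([ 0.3715, -0.0021,  1.6049]), 'orientation': array([-0.0235,  0.7164, -0.6973,  0.0096])}
pry [(0.95, array([ 0.19 ,  0.271, -0.003])), (0.76, array([ 0.472, -0.169,  0.   ])), (0.65, array([ 0.262, -0.243,  0.002]))]
pry_tip [(0.79, array([0.249, 0.354, 0.012])), (0.7, array([ 0.251, -0.344,  0.013])), (0.59, array([ 0.57 , -0.192,  0.018])), (0.31, array([0.581, 0.027, 0.167]))]
pry_mid [(0.92, array([ 0.256, -0.26 ,  0.012])), (0.63, array([ 0.485, -0.176,  0.011])), (0.55, array([0.2  , 0.282, 0.02 ]))]
slot [(0.85, array([0.586, 0.023, 0.166]))]
hinge [(0.9, array([ 0.703, -0.004,  0.238]))]
cover_lip [(0.69, array([0.581, 0.022, 0.165]))]
tray [(0.67, array([ 0.492,  0.361, -0.004]))]
driver [(0.86, array([ 0.484, -0.313, -0.001]))]
fixture [(0.93, array([ 0.645,  0.005, -0.   ]))]
1.0
```

View pics/top0.png

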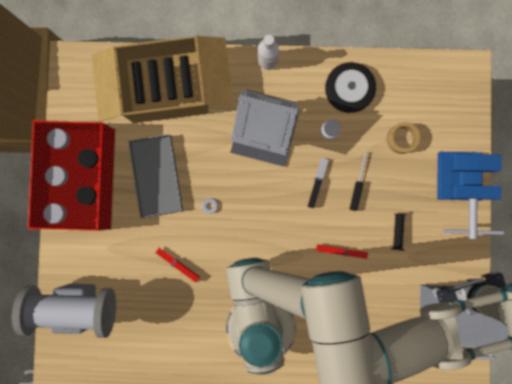

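View pics/side0.png

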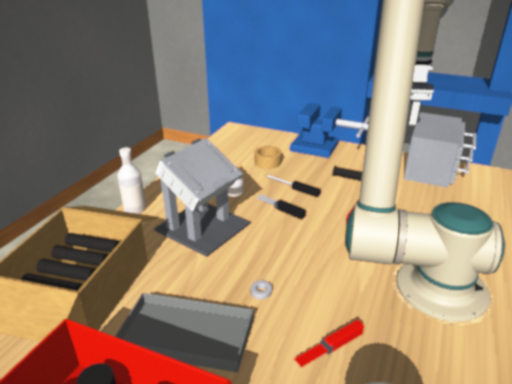

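The pry is the black tool near pixel (318,185) in the top view, blade up (+x). The driver is at (360,185), the jar at (331,128), the housing at (265,127) and the tray at (156,177). The red tools are decoys. Next I check the tool half-turn choice and take close wrist views.

```bash
cat >> h.py <<'E'
np.set_printoptions(precision=4,suppress=True)
def toolR(yaw,pitch,s):
    # held pry: x_pry at yaw, pitched up by pitch; tool z = -pry z; s=+-1: tool x = s*pry x
    P=R.from_euler('ZY',[yaw,-pitch]).as_matrix()
    return np.column_stack([s*P[:,0],-s*P[:,1],-P[:,2]])
E
python3 - <<'E'
from h import *
d=np.deg2rad
print(Rm(telemetry.current_tool_rot()))
for s in (1,-1):
    print(s)
    for p,y,pi in (([.48,-.17,.03],-13,0),([.49,.044,.12],-13,30),([.58,.03,.34],-13,0),([.49,.36,.04],10,0)):
        print(inverse_kinematics(p,q(toolR(d(y),d(pi),s))))
s=1 if inverse_kinematics([.48,-.17,.03],q(toolR(d(-13),0,1))) is not None and abs(inverse_kinematics([.48,-.17,.03],q(toolR(d(-13),0,1)))[5])<1.6 else -1
def look(tag,things):
    im=vision.snapshot('wrist');save(tag,im);c=vision.get_calibration('wrist');print(tag,c['position'],telemetry.current_ee_pos())
    for t in things: print(t,[(round(e['score'],2),np.round(e['at'],4)) for e in models.mark_of(t,'wrist')])
for i,p in enumerate(([.44,-.17,.26],[.50,-.15,.28])):
    r.move_to(p,q(toolR(d(-13),0,s)));look(f'p{i}',('pry','pry_tip','pry_mid'))
for i,(p,pi) in enumerate((([.42,.05,.30],40),([.40,.07,.27],50))):
    r.move_to(p,q(toolR(d(-13),d(pi),s)));look(f's{i}',('slot','hinge','cover_lip'))
print(telemetry.current_t())
a=[cv2.imread(f'pics/{n}.png') for n in('p0','p1','s0','s1')]
cv2.imwrite('pics/m.png',cv2.resize(np.vstack([np.hstack(a[:2]),np.hstack(a[2:])]),(800,600)))
E
```

```text
[[ 0.948   0.3182  0.    ]
 [ 0.3182 -0.948  -0.0001]
 [-0.      0.0001 -1.    ]]
1
[-0.4771  0.3775  1.9269 -0.      0.8372  1.3206]
[ 0.05    0.0724  2.2381 -0.4088  0.351   2.1984]
[-0.0681  0.2459  1.2818 -0.      1.6139  1.7296]
[ 0.5192  0.4825  1.6937 -0.      0.9655  1.9155]
-1
[-0.4771  0.3775  1.9269 -0.      0.8372 -1.821 ]
[ 0.05    0.0724  2.2381 -0.4088  0.351  -0.9432]
[-0.0681  0.2459  1.2818 -0.      1.6139 -1.412 ]
[ 0.5192  0.4825  1.6937 -0.      0.9655 -1.2261]
p0 [ 0.5207 -0.1886  0.4142] [ 0.4399 -0.1708  0.2599]
pry [(0.74, array([ 0.2591, -0.2475, -0.0043])), (0.71, array([ 0.4673, -0.1683, -0.0015]))]
pry_tip [(0.81, array([ 0.5706, -0.194 ,  0.0182])), (0.62, array([ 0.2516, -0.3437,  0.0128]))]
pry_mid [(0.85, array([ 0.2614, -0.259 ,  0.0169])), (0.8, array([ 0.4799, -0.1728,  0.0162])), (0.53, array([ 0.5671, -0.1917,  0.0141]))]
p1 [ 0.5806 -0.168   0.4336] [ 0.4996 -0.1501  0.2795]
pry [(0.9, array([ 0.4705, -0.1699, -0.0056])), (0.61, array([ 0.2589, -0.2466, -0.0025]))]
pry_tip [(0.89, array([ 0.2521, -0.3425,  0.0145])), (0.7, array([ 0.567 , -0.1942,  0.0154]))]
pry_mid [(0.71, array([ 0.2639, -0.2603,  0.0148])), (0.64, array([ 0.4832, -0.1763,  0.0147]))]
s0 [0.3867 0.0583 0.4725] [0.4216 0.0494 0.3012]
slot [(0.75, array([0.5853, 0.0199, 0.1616]))]
hinge [(0.87, array([ 0.6996, -0.0048,  0.2365]))]
cover_lip [(0.62, array([0.5813, 0.0237, 0.1604]))]Traceback (most recent call last):
  File "<stdin>", line 15, in <module>
plant.PlanningError: the arm cannot take that pose within its joint ranges
```

```bash
python3 - <<'E'
from h import *
a=[cv2.imread(f'pics/{n}.png') for n in('p0','s0')]
cv2.imwrite('pics/m.png',cv2.resize(np.hstack(a),(800,300)))
d=np.deg2rad
print(telemetry.current_t())
for x in (.40,.42,.44,.46):
  for pi in (20,25,30):
    k=inverse_kinematics([x,.05,.12],q(toolR(d(-13),d(pi),1))); print(x,pi,k)
E
```

```text
4.5083
0.4 20 [ 0.0312 -0.0288  2.2496 -0.158   0.5882  1.9457]
0.4 25 [ 0.0608 -0.0511  2.3117 -0.2654  0.4749  2.0701]
0.4 30 [ 0.096  -0.0639  2.3757 -0.4617  0.3641  2.288 ]
0.42 20 [ 0.0291  0.0032  2.2185 -0.157   0.587   1.943 ]
0.42 25 [ 0.0564 -0.0186  2.2817 -0.2631  0.4716  2.0642]
0.42 30 [ 0.0883 -0.0311  2.3466 -0.4577  0.3583  2.2782]
0.44 20 [ 0.0273  0.0341  2.1863 -0.1557  0.588   1.9401]
0.44 25 [ 0.0526  0.0128  2.2505 -0.26    0.4706  2.0581]
0.44 30 [ 0.0817  0.0004  2.3162 -0.4519  0.3552  2.2673]
0.46 20 [ 0.0257  0.0642  2.1531 -0.154   0.5909  1.9369]
0.46 25 [ 0.0492  0.0432  2.2182 -0.2563  0.4718  2.0515]
0.46 30 [ 0.0761  0.0309  2.2846 -0.4443  0.3544  2.2551]
```

View pics/m.png

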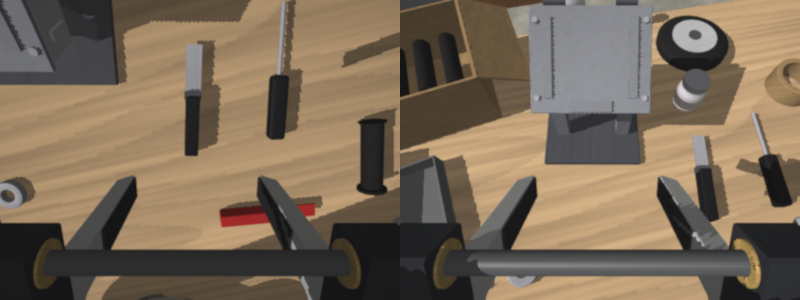

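Left panel: the pry with black handle and steel blade is at (193,100), clear of the driver at (278,85); the black spool on the right is irrelevant. Right panel: the cover is shut and its front edge is clear, around (590,108). I grasp the pry and measure where its tip sits in the hand.

```bash
python3 - <<'E'
from h import *
d=np.deg2rad; Q=q(toolR(d(-13.2),0,1)); p=[.4807,-.1743]
gripper_to(.06,60)
r.move_to(p+[.12],Q); r.move_l(p+[.030],vel=.15)
gripper_to(0,60); print('open',telemetry.current_opening(),telemetry.current_finger_force())
f0=telemetry.current_wrist_force()
r.move_l(p+[.20],vel=.25); print(telemetry.current_opening(),telemetry.current_wrist_force())
M=Rm(telemetry.current_tool_rot()); T=telemetry.current_ee_pos()
im=vision.snapshot('wrist');save('g',im)
for n in('wrist','side','top'):
    if n!='wrist': vision.snapshot(n)
    for t in('pry_tip','pry_mid'): print(n,t,[(round(e['score'],2),M.T@(np.array(e['at'])-T)) for e in models.mark_of(t,n)])
print(telemetry.current_t())
E
```

```text
open 0.021370602545813962 59.737016558647156
0.021480119874243003 [-0.7574  0.1587 -1.5111]
wrist pry_tip [(0.73, array([-0.1812,  0.2156,  0.1839])), (0.6, array([ 0.1201, -0.2135,  0.1993])), (0.59, array([0.0903, 0.0002, 0.0128]))]
wrist pry_mid [(0.97, array([0.0012, 0.0034, 0.0169]))]
side pry_tip [(0.85, array([-0.3454, -0.4598,  0.1803])), (0.59, array([0.0892, 0.0026, 0.0145])), (0.58, array([-0.1845,  0.219 ,  0.185 ]))]
side pry_mid [(0.97, array([ 0.0075, -0.001 ,  0.0153])), (0.94, array([-0.3723, -0.3805,  0.1846])), (0.81, array([-0.1879,  0.1343,  0.1874]))]
top pry_tip [(0.76, array([-0.3413, -0.4613,  0.1876])), (0.56, array([-0.1845,  0.2158,  0.1866]))]
top pry_mid [(0.83, array([-0.3768, -0.3764,  0.1795])), (0.8, array([-0.1963,  0.1361,  0.1855])), (0.46, array([0.0068, 0.0017, 0.0188]))]
9.0417
```

View pics/g.png

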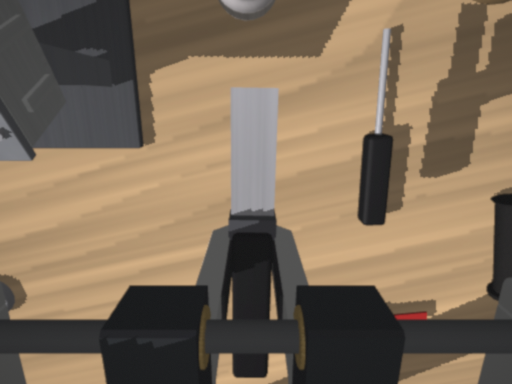

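The pry is held straight, with the blade tip at pixel (254,90). Next is the pre-insert pose, where I check the blade against the slot.

```bash
cat >> h.py <<'E'
YAW=np.deg2rad(-13.1); H=np.array([.7013,-.0052,.235]); TIP=np.array([.089,0,.0145])
F=R.from_euler('z',YAW).as_matrix()
def tcp(x,z,pitch,y=0,tip=TIP):
    "TCP pose with blade tip at fixture-plane (x,z) relative to hinge"
    M=toolR(YAW,pitch,1); return H+F@np.array([x,y,z])-M@tip, q(M)
def tipnow(): 
    M=Rm(telemetry.current_tool_rot()); return F.T@(np.array(telemetry.current_ee_pos())+M@TIP-H)
C30,S30=np.cos(np.pi/6),np.sin(np.pi/6)
def slope(s,n): return -s*C30+n*S30, -s*S30-n*C30   # s: distance from hinge down the slope, n: below rim plane
E
python3 - <<'E'
from h import *
for s in (.175,.11): 
    x,z=slope(s,.005); p,o=tcp(x,z,np.pi/6); print(p,inverse_kinematics(p,o))
x,z=slope(.172,.005); p,o=tcp(x,z,np.pi/6)
r.move_to(p+np.array([-.05,-.03,.08]),q(toolR(YAW,.3,1)));r.move_to(p,o)
print(telemetry.current_wrist_force(),tipnow())
im=vision.snapshot('side')
A={}
for t in('pry_tip','pry_mid','slot','cover_lip','hinge'):print(t,[(round(e['score'],2),F.T@(np.array(e['at'])-H)) for e in models.mark_of(t,'side')])
c=vision.get_calibration('side'); X=H+F@np.array([x,0,z]); u,v=proj(c,X).astype(int); print(u,v, proj(c,H+F@np.array([*[slope(.14,.005)[0]],0,slope(.14,.005)[1]])))
a=cv2.resize(im[v-75:v+75,u-100:u+100],(800,600),interpolation=cv2.INTER_CUBIC); save('ins',a)
w=vision.snapshot('wrist');save('insw',w)
for t in('pry_tip','slot','cover_lip','hinge'):print(t,[(round(e['score'],2),F.T@(np.array(e['at'])-H)) for e in models.mark_of(t,'wrist')])
print(telemetry.current_t())
E
```

```text
[0.474  0.0477 0.1112] [ 0.0659  0.0672  2.2773 -0.4709  0.3257  2.2771]
[0.5288 0.0349 0.1437] [ 0.0197  0.0871  2.1373 -0.3032  0.4242  2.0648]
[ 0.7346  0.3528 -1.399 ] [-0.1446 -0.0008 -0.0904]
pry_tip [(0.98, array([-0.1441, -0.0043, -0.0923])), (0.76, array([-0.5203,  0.2452, -0.2159])), (0.74, array([-0.3621, -0.4333, -0.2198]))]
pry_mid [(0.8, array([-0.5517,  0.1638, -0.2159])), (0.79, array([-0.215 , -0.0004, -0.1346])), (0.53, array([-0.3651, -0.3492, -0.224 ])), (0.45, array([-0.128 , -0.0014, -0.072 ]))]
slot [(0.66, array([-0.1219,  0.0004, -0.0711])), (0.17, array([-0.1417, -0.3462, -0.2375]))]
cover_lip []
hinge [(0.75, array([-0.001 , -0.0018,  0.0059]))]
227 194 [219.0405 186.3315]
pry_tip [(0.96, array([-0.1448,  0.0001, -0.0894]))]
slot [(0.78, array([-0.1198, -0.0069, -0.0727]))]
cover_lip [(0.69, array([-0.1253, -0.0033, -0.0731]))]
hinge []
10.975
```

View pics/ins.png

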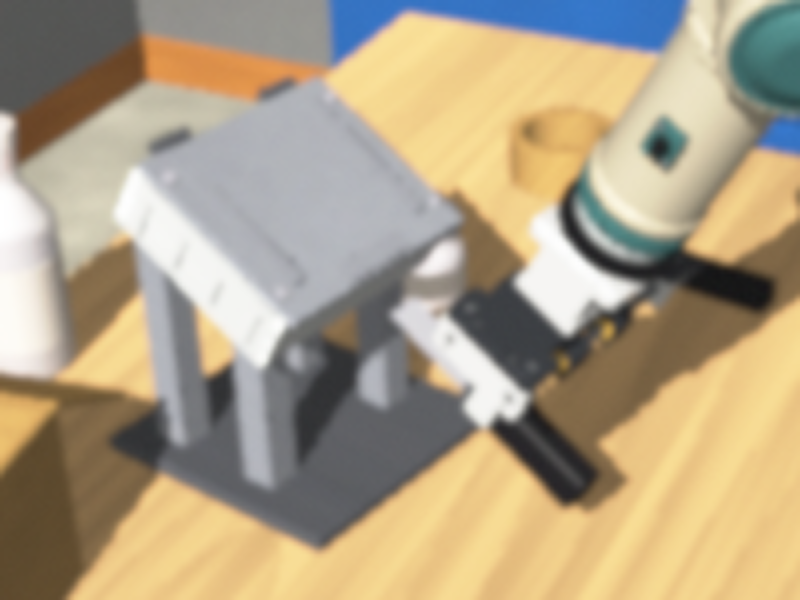

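View pics/insw.png

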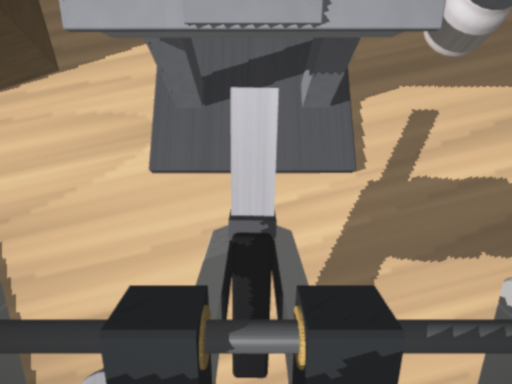

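Wrist view: the blade (tip at (254,90)) is centred and square to the cover's front edge (row 30). The side view shows it just below and in front of the lip. I push it in with a force guard.

```bash
python3 - <<'E'
from h import *
x,z=slope(.108,.005); p,o=tcp(x,z,np.pi/6)
f0=np.array(telemetry.current_wrist_force())
g=r.move_l(p,vel=.06,guard=8)
t=tipnow(); print(g,t,'s',-t[0]*C30-t[2]*S30,'n',t[0]*S30-t[2]*C30,F.T@(np.array(telemetry.current_wrist_force())-f0),telemetry.current_torque(),telemetry.current_t())
E
```

```text
False [-0.0916 -0.0001 -0.0589] s 0.10881178930405902 n 0.00517093920628571 [-0.9243 -0.2147  0.4238] [0.1165 0.3845 0.0211] 12.1917
```

```bash
cat >> h.py <<'E'
def arc(th,pitch,rho=.110,n=.0015,tip=TIP):
    a=np.deg2rad(210-th); x,z=rho*np.array([np.cos(a),np.sin(a)])+n*np.array([-np.sin(a),np.cos(a)])
    return tcp(x,z,np.deg2rad(pitch),tip=tip)
def chk(tag=''):
    vision.snapshot('side')
    for t in('pry_tip','cover_lip'):
        print(tag,t,[(round(e['score'],2),F.T@(np.array(e['at'])-H)) for e in models.mark_of(t,'side')[:2]])
    print('exp tip',tipnow(),'F',F.T@np.array(telemetry.current_wrist_force()),'tau',F.T@np.array(telemetry.current_torque()),'t',telemetry.current_t())
E
python3 - <<'E'
from h import *
for th in (5,12,20,28):
    p,o=arc(th,30); g=r.move_l(p,o,vel=.07,guard=40); print(th,g,F.T@np.array(telemetry.current_wrist_force()),telemetry.current_opening())
chk()
save('lev',cv2.resize(vision.snapshot('side')[100:250,120:320],(800,600)))
E
```

```text
5 False [-0.0766 -0.0497 -2.1202] 0.021509557723248085
12 False [-0.3626 -0.3815 -2.2934] 0.021065490202543894
20 False [-0.4131  0.0316 -2.6167] 0.02169059512940557
28 False [-1.0706  0.4712 -3.1853] 0.021693164836067542
 pry_tip [(0.91, array([-0.1095, -0.0032, -0.0073])), (0.88, array([-0.526 ,  0.2461, -0.2189]))]
 cover_lip [(0.95, array([-0.1442,  0.0033, -0.0068]))]
exp tip [-0.1097  0.     -0.0053] F [-0.098   0.0268 -2.8466] tau [ 0.0194  0.6044 -0.0256] t 13.7583
```

View pics/lev.png

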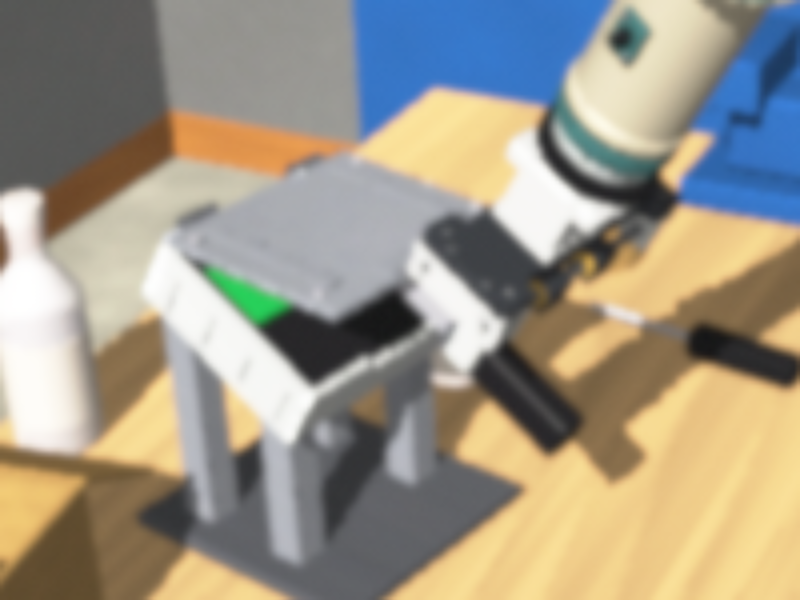

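The side view shows the cover nearly level (lip around (335,315) in the crop), the blade tip under it and the gripper clear. I continue the arc.

```bash
python3 - <<'E'
from h import *
for th in (40,52,64,76,88,100,110,120,129):
    p,o=arc(th,30-15*(th-28)/100); g=r.move_l(p,o,vel=.09,guard=25); print(th,g,F.T@np.array(telemetry.current_wrist_force()))
    if g: break
chk()
save('up',cv2.resize(vision.snapshot('side')[30:255,100:400],(800,600)))
E
```

```text
40 False [-0.0228  0.053  -2.9925]
52 False [ 0.1886  0.0758 -1.8547]
64 False [ 0.9661  0.287  -1.9015]
76 False [ 0.417   0.63   -1.1809]
88 False [-0.0849 -0.1049 -1.0309]
100 False [-0.2065  0.1078 -1.5552]
110 False [ 0.7794 -0.1822 -1.2051]
120 False [ 0.0479 -0.5406 -1.7637]
129 False [ 0.4341 -0.6405 -1.4605]
 pry_tip [(0.81, array([-0.5234,  0.2469, -0.2159])), (0.71, array([-0.3617, -0.4326, -0.2203]))]
 cover_lip [(0.82, array([ 0.0186, -0.0004,  0.1473]))]
exp tip [0.0154 0.     0.1092] F [-0.1441  0.2401 -2.2864] tau [ 0.0052  0.2447 -0.0138] t 17.6
```

View pics/up.png

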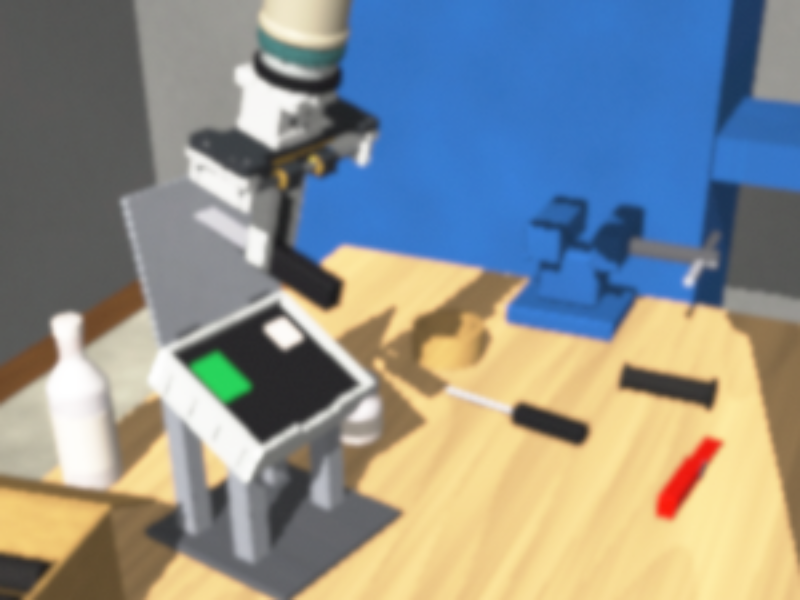

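The cover stands past upright (lip 19 mm beyond the hinge, about 127 degrees), with the blade resting against it at (225,225). I back off, check the tool in the hand and measure the tray.

```bash
python3 - <<'E'
from h import *
p=np.array(telemetry.current_ee_pos())
r.move_l(p+F@np.array([-.14,0,.02]),vel=.25)
r.move_to([.47,.15,.30],q(toolR(np.deg2rad(5),0,1)))
M=Rm(telemetry.current_tool_rot()); T=np.array(telemetry.current_ee_pos())
for n in('wrist','side','top'):
    im=vision.snapshot(n)
    for t in('pry_tip','pry_mid'): print(n,t,[(round(e['score'],2),v) for e in models.mark_of(t,n) if np.linalg.norm(v:=M.T@(np.array(e['at'])-T))<.15])
    print('lip',[(round(e['score'],2),F.T@(np.array(e['at'])-H)) for e in models.mark_of('cover_lip',n)[:1]])
    print('tray',[(round(e['score'],2),e['at']) for e in models.mark_of('tray',n)[:1]])
c=vision.get_calibration('top')
m=models.regions_of('tray','top')[0]['pixels']
v,u=np.nonzero(m); pts=np.array([onplane(c,a,b,.025)[:2] for a,b in zip(u,v)],np.float32)
print(cv2.minAreaRect(pts*1000),telemetry.current_t())
E
```

```text
wrist pry_tip [(0.67, array([0.0901, 0.0007, 0.0149]))]
wrist pry_mid [(0.97, array([0.0003, 0.0014, 0.0171]))]
lip []
tray [(0.66, [0.4979, 0.3613, -0.0024])]
side pry_tip [(0.67, array([0.0904, 0.0028, 0.0121]))]
side pry_mid [(0.86, array([0.0033, 0.0022, 0.0128]))]
lip []
tray [(0.85, [0.4965, 0.3678, -0.0021])]
top pry_tip []
top pry_mid [(0.41, array([-0.0019,  0.0022,  0.017 ]))]
lip [(0.73, array([0.0249, 0.0015, 0.1467]))]
tray []
((494.6535339355469, 360.845703125), (262.4479675292969, 143.46556091308594), 11.077760696411133) 19.725
```

```bash
python3 - <<'E'
from h import *
y=np.deg2rad(11); Q=q(toolR(y,0,1)); c=np.array([.495,.363]); p=list(c-.003*np.array([np.cos(y),np.sin(y)]))
r.move_to(p+[.13],Q); r.move_l(p+[.06],vel=.15); g=r.move_l(p+[.0345],vel=.04,guard=6)
print(g,telemetry.current_ee_pos(),telemetry.current_wrist_force())
gripper_to(.05); r.move_l(p+[.16],vel=.2)
r.move_to([.40,.15,.35],q(toolR(y,0,1))); r.hold(.5)
for n in('side','top'):
    im=vision.snapshot(n);save('e'+n,im)
    for t in('pry','pry_tip','pry_mid','cover_lip','driver'): print(n,t,[(round(e['score'],2),np.round(e['at'],3)) for e in models.mark_of(t,n)[:3]])
a=[cv2.imread(f'pics/e{n}.png') for n in('side','top')]
cv2.imwrite('pics/end.png',cv2.resize(np.hstack(a),(800,300))); print(telemetry.current_t())
E
```

```text
True [0.4914 0.3621 0.0342] [-0.2877 -0.5896  3.7476]
side pry [(0.7, array([0.478, 0.359, 0.003])), (0.67, array([0.19 , 0.272, 0.001])), (0.65, array([ 0.263, -0.245,  0.   ]))]
side pry_tip [(0.64, array([ 0.25 , -0.344,  0.014])), (0.6, array([0.252, 0.351, 0.017])), (0.55, array([0.577, 0.373, 0.016]))]
side pry_mid [(0.88, array([0.498, 0.361, 0.018])), (0.82, array([ 0.263, -0.264,  0.011])), (0.62, array([ 0.482, -0.309, -0.   ]))]
side cover_lip [(0.66, array([ 0.722, -0.012,  0.381]))]
side driver [(0.57, array([ 0.482, -0.31 ,  0.001])), (0.42, array([ 0.724, -0.012,  0.379])), (0.23, array([0.397, 0.182, 0.001]))]
top pry [(0.82, array([ 0.194,  0.269, -0.001])), (0.8, array([ 0.264, -0.246, -0.   ])), (0.67, array([0.48 , 0.358, 0.002]))]
top pry_tip [(0.8, array([ 0.251, -0.34 ,  0.012])), (0.76, array([0.25 , 0.352, 0.012])), (0.61, array([0.579, 0.379, 0.02 ]))]
top pry_mid [(0.94, array([ 0.257, -0.26 ,  0.013])), (0.85, array([0.2  , 0.281, 0.022])), (0.64, array([0.492, 0.359, 0.016]))]
top cover_lip [(0.77, array([ 0.726, -0.009,  0.381]))]
top driver []
25.7
```

View pics/end.png

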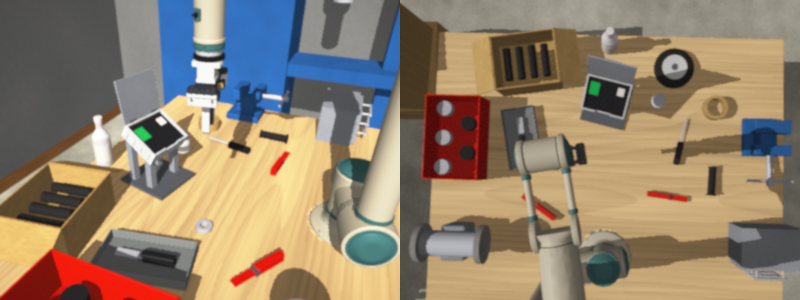

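The pry lies flat in the tray (side view (145,255)). The cover stands past upright, and the driver, jar and ring are in place.

```bash
python3 -c "
from h import *
print(r.sign_off())"
```

```text
the job is handed in; nothing more can be done
None
```

I pried the cover open past upright (about 127°, or 2.2 rad) with the tool only, left the pry tool flat in the tray, did not touch the screwdriver, jar or bearing ring, and handed the job in at about 26 s.

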